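Lock the focus of the egg-viewing lamp

TASK

The egg-viewing lamp on the class table is in focus: lock it so. Gently slip the holding key over the flat-sided head of the lens barrel, its tail down between the two prongs, and let go of it; then turn the knurled lock ring clockwise until it is firmly hand-tight (about 1 newton metre, never as much as 1.5) while the key keeps the barrel from turning along. Leave the key sitting in place and do not disturb the other things on the table.

Things in the scene. Friction and masses are not known exactly. Their poses are not given: they have to be found in the camera images.
- lamp: Grey housing of the viewing lamp, fixed to the table: a box 165 x 130 x 40 mm with an aluminium neck (52 mm across, top at 58 mm) on which, one above the other and all on one upright axis, sit the lock ring and the lens barrel. Origin: on the table, exactly below that axis; x points from the axis towards the steel prongs, z up; the box reaches from x = -70 to +95 mm and y = -65 to +65 mm.
- stop: Steel cradle fixed on the housing, 80 mm from the axis along the lamp's x: a block 10 mm (x) by 34 mm (y) whose top is 84 mm above the table, with two upright prongs 8 mm wide, 16 mm tall above the block (tops 100 mm above the table), 18 mm apart in the clear. The key's tail (12 mm wide) lies between the prongs on the block and leans on a prong while the ring is turned. Origin: on the housing's top (40 mm above the table) under the middle of the cradle; axes as the lamp's.
- cradle (a point): Middle of the cradle's top face, between the prongs' feet, where the tail of the key rests (84 mm above the table). Axes as the lamp's.
- barrel_seat (a point): Centre of the barrel's round shoulder (44 mm across), on the lens axis, 84 mm above the table, on which the key comes to lie. The dark steel head above it has flat sides: 36 mm along its x, 20 mm along its y, 13 mm tall, then 3 mm more that are 2 mm narrower all round (top at 100 mm). Its x is the head's long direction and points roughly to the cradle.
- barrel_mark (a point): Point on the end of the barrel's head that faces the cradle, 18 mm from the axis, 97 mm above the table. The barrel is in focus as it stands at the start and must stay within 5 mm of that, measured at this point (about 16 degrees).
- barrel (a joint): Angle of the barrel in the housing, rad, growing counter-clockwise from above; 0 when the head's long direction points exactly to the cradle. It starts within 0.05 rad of 0. Turns very lightly (0.03 N m), so that an unheld barrel goes round with the ring.
- ring (a joint): Angle of the lock ring on the barrel's thread, rad, growing clockwise from above (tightening). Starts at 0.2 to 0.7, turns with 0.12 N m of friction, meets the neck at 1.2 and must stay at 1.15 or more. From first firm resistance to too tight are only some hundredths of a rad: go by the felt moment. Earlier, barrel and key go along up to 0.2 rad until the tail leans on its prong.
- ring_center (a point): Centre of the knurled aluminium lock ring, on the axis: 66 mm in diameter, 22 mm tall, from 58 to 80 mm above the table; this point is at 69 mm. There is 18 mm of air below the ring around the neck (52 mm across). It can be gripped over its full width from above, with a finger on either side of the key; with the key on, fingers 22 mm wide have room to swing 0.7 rad either way from straight across the tail.
- key: Loose steel holding key, 110 to 180 g, 8 mm thick: a head 53 x 34.5 mm with a through slot 39 mm (along x) by 22.5 mm (along y), and from it along +x a tail 12 mm wide that ends 93.5 mm from the slot's centre. It lies flat on the table at the start. Origin: centre of the slot, on the underside; z up. Centre of mass about 30 mm from the origin along x.
- key_tab (a point): Middle of the key's upright tab for gripping: a block on the tail 24 mm long (x), 12 mm wide (y), standing 16 mm above the tail; its top is 24 mm above the key's underside. This point is 39 mm along x from the key's origin and 16 mm above the underside. Axes as the key's.
- key_tail (a point): Point on the key's underside, 80 mm along x from its origin: it comes to rest on the cradle's middle.
- jar: Closed glass jar with a yellow cap, 68 mm across, 110 mm tall; a bystander. Origin: centre of the underside.
- jar_lid: Loose brass-coloured jar lid, 66 mm across, 12 mm thick, lying flat; a bystander. Origin: centre of the underside.
- cup: White mug, 80 mm across and 90 mm tall, handle at its +y; a bystander. Origin: centre of the underside.
Not all that is in view belongs to the job. What is meant by the lamp is not blue, and is the smaller of those in its own colour.

How it is judged:
By the outcome, as a careful person would: the job done as asked, in the order asked, and still so for the second after the job is handed in, with the robot touching nothing.
It also fails if it takes over 61 s, if anything falls off the work surface, if the arm or the gripper's body presses on something with over 40 N, if the wrist force passes 120 N, or if a joint passes its speed limit or range.

ROBOT

A 6-joint arm with a two-finger parallel gripper is mounted at the origin on the work surface. World frame = base frame: x ahead of the robot, y to its left, z up, the work surface at z = 0. Lengths are in m, angles in rad, forces in N, time in s.
With the tool pointing down it reaches from about 0.375 to 0.9 m from the base axis. Payload 3.1 kg.
Tool frame: the origin (TCP) lies between the finger pads; the fingertips stand 17 mm ahead of it and the grasp point (between the pads) lies 2 mm behind it; z points along the fingers, y is the line along which they close (so a half turn about z gives the same grasp; the last joint's range is limited). The gripper opens to 85 mm and grips with 20 to 120 N. Pads are 22 mm wide; open, the fingers measure 114 mm over their backs; the gripper's body (76 mm by 85 mm) begins 54 mm behind the grasp point. The pads swing forward as they close: fully open they stand 13 mm farther back than shut.
Start: joints at [-1.435, 0.527, 1.433, -0, 1.181, -0.178], TCP at [0.193, -0.594, 0.248] pointing down, gripper open.
Joint ranges: [-3.08, 3.08], [-0.75, 2.2], [0.22, 2.44], [-1.43, 4.57], [0, 2.65], [-2.85, 2.85]. Speed limits (rad/s): [2.79, 2.79, 3.14, 3.14, 3.14, 3.14].

INTERFACE

Orientations are given as a unit quaternion [x, y, z, w].
In Python, from station import sense, vision, order gives the robot as it stands.
- The arm moves only by the shell command python3 -m crank 'ROWS' [OPENING] [FORCE]. ROWS is JSON, a list of rows, each an object with "dp": the shift along the world's x, y, z in units of 30 mm (1.0 is 30 mm), a list of three; "angular": the turn, a rotation vector about the world's x, y, z in degrees, a list of three. In form: [{"dp": [dx, dy, dz], "angular": [ax, ay, az]}, ...]. A call has 1 to 20 rows; each row shifts and turns the commanded pose from where the row before left it; what a row does not reach is not made up. A row lasts 1/10 s, in which the tool goes at most 50 mm and 8.59 degrees, less where a joint would pass 70% of its speed; a pose out of reach is approached as far as the arm can. A call is refused whole if a number of a shift passes 1 or a number of a turn 8.59, either way. A call with a gripper value outside its range is refused whole. OPENING is the closure, from 0 (fully open) to 1 (shut), set as the call begins (- or left out, the last holds). The fingers move at their own pace and stop on an object; FORCE is the grip in N (left out, the last holds). Time passes only in rows, so rows that do not move let the fingers close. It gives the time, the measured TCP pose, the force, the opening and the grip force at its end, in the units of the state.
- sense(): the state, without advancing time (a new reading comes with each control period).
- vision.snapshot(name): name is "scene" or "top"; returns a dict with "image" (384x512x3 uint8, blue, green, red), "range_z" (384x512 float32, m along the optical axis (not along the pixel's ray), 0 where there is no reading), "mtx" (3x3 intrinsics, pixels), "pose" (4x4, takes a point from camera to world coordinates). Camera axes: x right, y down, z forward; pixel columns grow to the right and rows downward; lengths in m; the calibration is good to about 2 mm. A picture is of the moment at which its call begins.
- order.sign_off(): hands the job in; it is judged then, once.
The state is a dict: "t": time; "q": joint angles; "qd": joint speeds; "tau": joint torques, N m; "tcp_pos": TCP position; "tool_rot": TCP orientation; "force": force on the tool from outside, world axes, zero at the start; "ft_torque": the same for the moment, N m; "finger_gap": opening from 0.0 (shut) to 1.0 (fully open); "gripper_force": force on a finger pad.
Only numpy, scipy, OpenCV 4.12 (cv2) and the standard library are available. Lean on these libraries where they do the work, as an engineer would, in place of code of your own. Each camera call takes 0.05 s, during which the arm holds its last target. There are 200 camera calls.

## Working session

There is one attempt and no reset: what is moved stays moved. The work goes in short steps, Python scripts to look and compute and a shell command to move; the robot and the scene stay as the last step left them, time stands still between calls to the robot, and variables do not carry over. Pictures are saved under pics/ and viewed, at most 10 in all, crops included, and the job is handed in when it is done.

```bash
ls; mkdir -p pics
cat > h.py <<'E'
import numpy as np, cv2
from station import sense, vision, order
def snap(n,f):
    s=vision.snapshot(n); np.savez(''+n+'.npz',**s); cv2.imwrite('pics/'+f,s['image']); return s
def load(n): return dict(np.load(''+n+'.npz'))
def cloud(s):
    z=s['range_z']; v,u=np.indices(z.shape); K=s['mtx']
    P=np.stack([(u-K[0,2])/K[0,0]*z,(v-K[1,2])/K[1,1]*z,z],-1)
    return P@s['pose'][:3,:3].T+s['pose'][:3,3]
def crop(s,u0,v0,w,h,k,f): cv2.imwrite('pics/'+f,cv2.resize(s['image'][v0:v0+h,u0:u0+w],None,fx=k,fy=k,interpolation=cv2.INTER_CUBIC))
E
python3 - <<'E'
from h import *
a=snap('top','t0.png');b=snap('scene','s0.png')
for s in(a,b):print(s['pose'].round(3).tolist(),s['mtx'].round(1).tolist())
cv2.imwrite('pics/both.png',cv2.resize(np.vstack([a['image'],b['image']]),(450*1,600)) if 0 else a['image'])
st=sense();print(st)
E
```

```text
pics
[[-0.029, -0.997, 0.075, 0.406], [-1.0, 0.028, -0.01, -0.001], [0.008, -0.075, -0.997, 1.588], [0.0, 0.0, 0.0, 1.0]] [[498.5, 0.0, 253.8], [0.0, 498.5, 188.7], [0.0, 0.0, 1.0]]
[[0.662, 0.62, -0.421, 1.038], [0.749, -0.546, 0.374, -0.503], [0.002, -0.564, -0.826, 1.129], [0.0, 0.0, 0.0, 1.0]] [[492.3, 0.0, 249.3], [0.0, 492.3, 191.5], [0.0, 0.0, 1.0]]
{'t': 0.1, 'q': array([-1.43549136e+00,  5.28372820e-01,  1.43376031e+00, -2.40365077e-05,
        1.18140336e+00, -1.78475830e-01]), 'qd': array([-0.00169924, -0.00213077, -0.00333677,  0.00061109,  0.00028497,
       -0.00037003]), 'tau': array([-7.48916227e-04, -4.43305063e+01, -1.78586537e+01, -2.66957804e-04,
        3.89620327e-03,  7.07526709e-06]), 'tcp_pos': array([ 0.19286415, -0.59386278,  0.24743608]), 'tool_rot': array([ 9.87716744e-01,  1.56252003e-01,  9.86608634e-06, -9.71930678e-04]), 'force': array([0.40436222, 0.69309338, 0.11725045]), 'ft_torque': array([ 0.00303448, -0.05473266, -0.03757668]), 'gripper_force': 0.0, 'finger_gap': 1.0017507842955873}
```

View pics/t0.png

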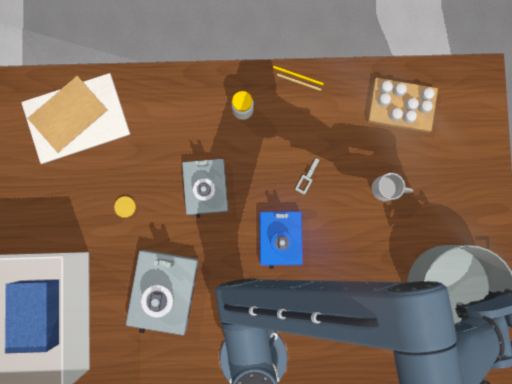

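View pics/s0.png

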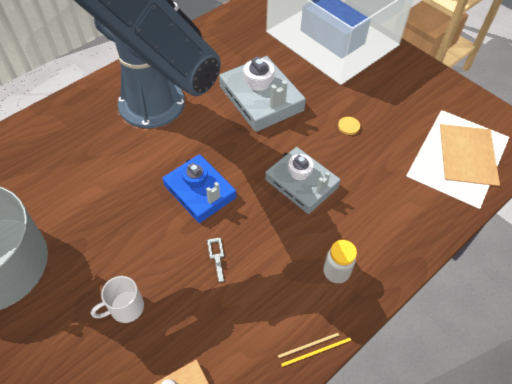

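The top view shows the smaller grey lamp at about (204,188) with its prongs towards the top of the picture, and the key at (307,178) with its slot at the lower left. The blue lamp and the larger grey lamp are decoys. Next I'll measure from the depth and from enlarged crops.

Run:
```python
from h import *
a=load('top');b=load('scene')
A=a['image'][150:225,175:235];B=a['image'][150:205,285:330]
c=cv2.resize(A,(480,600),interpolation=cv2.INTER_CUBIC)
d=cv2.resize(b['image'][225:290,195:235],(320,520),interpolation=cv2.INTER_CUBIC)
d=cv2.copyMakeBorder(d,0,80,0,0,cv2.BORDER_CONSTANT)
cv2.imwrite('pics/c1.png',np.hstack([c,d]))
for n,s,(u0,u1,v0,v1) in(('top',a,(175,235,150,225)),('scene',b,(255,350,140,215))):
    P=cloud(s)[v0:v1,u0:u1].reshape(-1,3)
    for lo,hi in((.034,.046),(.074,.09),(.09,.11)):
        m=P[(P[:,2]>lo)&(P[:,2]<hi)]
        print(n,lo,len(m),np.median(m[:,2]).round(4),cv2.minAreaRect((m[:,:2]*1000).astype(np.float32)),m[:,:2].mean(0).round(4))
for n,s,(u0,u1,v0,v1) in(('top',a,(290,325,152,200)),('scene',b,(200,230,232,285))):
    Pf=cloud(s)[v0:v1,u0:u1].reshape(-1,3);I=s['image'][v0:v1,u0:u1].reshape(-1,3).astype(int)
    k=(I.min(1)>110);m=Pf[k]
    print(n,'table z',np.median(Pf[~k][:,2]).round(4),'key',len(m),np.percentile(m[:,2],[10,50,90,98]).round(4),cv2.minAreaRect((m[:,:2]*1000).astype(np.float32)))
    t=m[m[:,2]>.016];print('tab',len(t),t.mean(0).round(4) if len(t) else 0)
```

```text
top 0.034 1581 0.0397 ((535.478515625, 136.85162353515625), (164.82176208496094, 131.05528259277344), 3.1177425384521484) [0.5349 0.1362]
top 0.074 308 0.0814 ((548.8871459960938, 135.88067626953125), (64.10752868652344, 118.44386291503906), 89.54417419433594) [0.5286 0.1366]
top 0.09 112 0.0987 ((556.7157592773438, 138.66204833984375), (103.10100555419922, 38.00510787963867), 5.988741874694824) [0.5417 0.1371]
scene 0.034 1642 0.0388 ((539.159912109375, 136.54116821289062), (166.385986328125, 132.3716278076172), 3.0287506580352783) [0.5459 0.1264]
scene 0.074 350 0.0798 ((552.3761596679688, 136.92984008789062), (118.39962005615234, 68.61089324951172), 5.992739200592041) [0.5411 0.1319]
scene 0.09 136 0.0971 ((559.3786010742188, 139.45062255859375), (102.32662963867188, 36.2168083190918), 2.110513925552368) [0.5512 0.1357]
top table z -0.0003 key 230 [-0.0005  0.0065  0.0195  0.0272] ((494.5174865722656, -129.5283966064453), (52.393226623535156, 307.8817443847656), 44.275569915771484)
tab 30 [ 0.5589 -0.1814  0.1275]
scene table z -0.0013 key 327 [-0.001   0.0063  0.0212  0.0243] ((564.3807983398438, -191.3527374267578), (36.281768798828125, 126.65949249267578), 59.607975006103516)
tab 45 [ 0.572  -0.1949  0.0223]
```

View pics/c1.png

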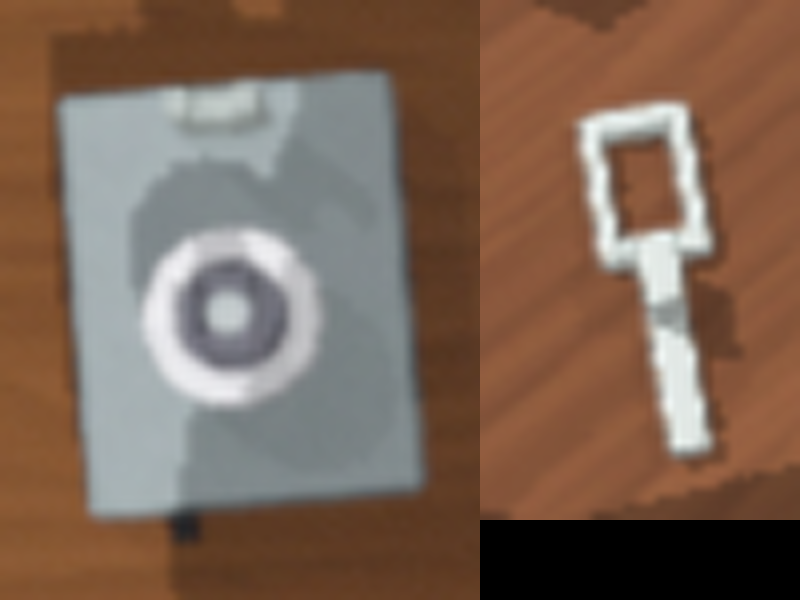

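The crop shows the lamp's ring centred near (204,189) in the full top picture and the prongs near (201,163). The key lies with its tail pointing towards −x of the scene crop's bottom, giving a yaw of about −30°. The two cameras differ by about 3.5 mm in x, so I'll fit the key silhouette in each camera and work with relative positions.

```bash
cat >> h.py <<'E'
from scipy.optimize import minimize
# boxes: (x0,x1,y0,y1,z0,z1) mm
KEY=[(-26.5,-19.5,-17.25,17.25,0,8),(19.5,26.5,-17.25,17.25,0,8),(-26.5,26.5,-17.25,-11.25,0,8),(-26.5,26.5,11.25,17.25,0,8),(26.5,93.5,-6,6,0,8),(27,51,-6,6,8,24)]
def render(s,boxes,x,y,yaw,z=0,ss=4):
    T=np.linalg.inv(s['pose']);K=s['mtx'];im=np.zeros((384*ss,512*ss),np.uint8)
    c,n=np.cos(yaw),np.sin(yaw)
    for b in boxes:
        p=np.array([[i,j,k] for i in b[:2] for j in b[2:4] for k in b[4:]])/1000
        w=np.c_[x+c*p[:,0]-n*p[:,1],y+n*p[:,0]+c*p[:,1],z+p[:,2]]
        q=(w@T[:3,:3].T+T[:3,3])@K.T; uv=(q[:,:2]/q[:,2:]+.5)*ss*16
        cv2.fillConvexPoly(im,cv2.convexHull(uv.round().astype(np.int32)),255,cv2.LINE_8,4)
    return cv2.resize(im,(512,384),interpolation=cv2.INTER_AREA)/255.
def fit(s,boxes,mask,x0,z=0,region=None):
    r=region if region is not None else np.ones(mask.shape,bool)
    f=lambda p:((render(s,boxes,p[0]/1e3,p[1]/1e3,p[2]/60,z)-mask)[r]**2).sum()
    p0=np.array([x0[0]*1e3,x0[1]*1e3,x0[2]*60])
    sim=np.vstack([p0]+[p0+d for d in np.eye(3)*5])
    o=minimize(f,p0,method='Nelder-Mead',options=dict(initial_simplex=sim,xatol=.05,fatol=.05,maxiter=200))
    return o.x[0]/1e3,o.x[1]/1e3,o.x[2]/60,o.fun/mask[r].sum()
E
python3 - <<'E'
from h import *
for n,(u0,u1,v0,v1) in(('top',(290,325,150,200)),('scene',(200,235,230,288))):
    s=load(n);I=s['image'].astype(float)
    sat=I.max(2)-I.min(2); m=np.clip((70-sat)/40,0,1)*(I.mean(2)>80)
    r=np.zeros(m.shape,bool);r[v0:v1,u0:u1]=1
    o=fit(s,KEY,m*r,(.5355,-.1744,-.53),0,r)
    c,d=np.cos(o[2]),np.sin(o[2])
    print(n,np.round(o,4),'deg',np.degrees(o[2]).round(2),'tab',(o[0]+.039*c,o[1]+.039*d))
E
```

```text
top [ 0.5357 -0.1753 -0.5201  0.1866] deg -29.8 tab (np.float64(0.5695865107039775), np.float64(-0.19466386963551793))
scene [ 0.5369 -0.1752 -0.5234  0.1293] deg -29.99 tab (np.float64(0.5706339611767511), np.float64(-0.19469053349971838))
```

Run:
```python
from h import *
for n in('top','scene'):
    P=cloud(load(n)).reshape(-1,3);m=P[(P[:,0]>.1)&(P[:,0]<.45)&(P[:,1]<-.4)&(P[:,1]>-.9)&(P[:,2]>.02)&(P[:,2]<.22)]
    print(n,len(m),m.min(0).round(3),m.max(0).round(3)); h,_=np.histogram(m[:,2],np.arange(.02,.23,.02));print(h)
    b=m[(m[:,2]>.1)&(m[:,2]<.22)]; print(b.min(0).round(3) if len(b) else '',b.max(0).round(3) if len(b) else '')
```

```text
top 1697 [ 0.189 -0.759  0.02 ] [ 0.336 -0.489  0.166]
[202 229 221 232 218 244 294  57   0   0]
[ 0.203 -0.759  0.1  ] [ 0.336 -0.489  0.166]
scene 2868 [ 0.101 -0.655  0.02 ] [ 0.338 -0.484  0.163]
[417 416 390 413 376 379 455  22   0   0]
[ 0.119 -0.621  0.1  ] [ 0.338 -0.484  0.163]
```

The bucket's rim is at 0.166 m, so I'll stay high over it first.

```bash
python3 -m crank '[{"dp":[0.63,0.66,0],"angular":[0,0,-2.4]},{"dp":[0.63,0.66,0],"angular":[0,0,-2.4]},{"dp":[0.63,0.66,0],"angular":[0,0,-2.4]},{"dp":[0.63,0.66,0],"angular":[0,0,-2.4]},{"dp":[0.63,0.66,0],"angular":[0,0,-2.4]},{"dp":[0.63,0.66,0],"angular":[0,0,-2.4]},{"dp":[0.63,0.66,0],"angular":[0,0,-2.4]},{"dp":[0.63,0.66,0],"angular":[0,0,-2.4]},{"dp":[0.63,0.66,0],"angular":[0,0,-2.4]},{"dp":[0.63,0.66,0],"angular":[0,0,-2.4]},{"dp":[0.63,0.66,0],"angular":[0,0,-2.4]},{"dp":[0.63,0.66,0],"angular":[0,0,-2.4]},{"dp":[0.63,0.66,-0.6],"angular":[0,0,-2.4]},{"dp":[0.63,0.66,-0.6],"angular":[0,0,-2.4]},{"dp":[0.63,0.66,-0.6],"angular":[0,0,-2.4]},{"dp":[0.63,0.66,-0.6],"angular":[0,0,-2.4]},{"dp":[0.63,0.66,-0.6],"angular":[0,0,-2.4]},{"dp":[0.63,0.66,-0.6],"angular":[0,0,-2.4]},{"dp":[0.63,0.66,-0.6],"angular":[0,0,-2.4]},{"dp":[0.63,0.66,-0.6],"angular":[0,0,-2.4]}]' 0.5
python3 -c "
from h import *
print(sense()['q'].round(3)); from scipy.spatial.transform import Rotation as R; print(R.from_quat(sense()['tool_rot']).as_matrix().round(3).tolist())"
```

```text
t: 2.1
tcp_pos: [0.5714, -0.1974, 0.1032]
tool_rot: [0.966, -0.26, -0.0, -0.0]
force: [0.2, -0.3, 0.1]
finger_gap: 0.5
gripper_force: 0.0
[-0.517  0.692  1.599 -0.     0.852  1.579]
[[0.865, -0.502, -0.001], [-0.502, -0.865, 0.0], [-0.001, 0.0, -1.0]]
```

```bash
python3 -m crank '[{"dp":[-0.04,0.09,-0.5],"angular":[0,0,0.1]},{"dp":[0,0,-0.6],"angular":[0,0,0]},{"dp":[0,0,-0.6],"angular":[0,0,0]},{"dp":[0,0,-0.5],"angular":[0,0,0]},{"dp":[0,0,-0.35],"angular":[0,0,0]},{"dp":[0,0,-0.2],"angular":[0,0,0]},{"dp":[0,0,0],"angular":[0,0,0]},{"dp":[0,0,0],"angular":[0,0,0]}]'
python3 -m crank '[{"dp":[0,0,0],"angular":[0,0,0]},{"dp":[0,0,0],"angular":[0,0,0]},{"dp":[0,0,0],"angular":[0,0,0]},{"dp":[0,0,0],"angular":[0,0,0]},{"dp":[0,0,0],"angular":[0,0,0]},{"dp":[0,0,0],"angular":[0,0,0]},{"dp":[0,0,0],"angular":[0,0,0]}]' 1 60
```

```text
t: 2.9
tcp_pos: [0.5701, -0.196, 0.0222]
tool_rot: [0.966, -0.258, 0.0, 0.0]
force: [1.0, 0.7, 0.8]
finger_gap: 0.503
gripper_force: 0.0
t: 3.6
tcp_pos: [0.5703, -0.1961, 0.0227]
tool_rot: [0.966, -0.258, 0.001, 0.0]
force: [-0.9, -0.2, 5.8]
finger_gap: 0.129
gripper_force: 61.7
```

```bash
python3 -m crank '[{"dp":[0,0,0.5],"angular":[0,0,0]},{"dp":[0,0,0.7],"angular":[0,0,0]},{"dp":[0,0,0.8],"angular":[0,0,0]},{"dp":[0,0,0.8],"angular":[0,0,0]},{"dp":[0,0,0.8],"angular":[0,0,0]},{"dp":[0,0.3,0.65],"angular":[0,0,2]},{"dp":[0,0.8,0],"angular":[0,0,3]},{"dp":[0,0.9,0],"angular":[0,0,3]},{"dp":[0,0.9,0],"angular":[0,0,3]},{"dp":[0,0.9,0],"angular":[0,0,3]},{"dp":[0,0.9,0],"angular":[0,0,3]},{"dp":[0,0.9,0],"angular":[0,0,3]},{"dp":[0,0.9,0],"angular":[0,0,3]},{"dp":[0,0.9,0],"angular":[0,0,3]},{"dp":[-0.05,0.9,0],"angular":[0,0,3]},{"dp":[-0.05,0.9,0],"angular":[0,0,3]},{"dp":[-0.05,0.8,0],"angular":[0,0,1]},{"dp":[-0.05,0.6,0],"angular":[0,0,0]},{"dp":[0,0.4,0],"angular":[0,0,0]},{"dp":[0,0.1,0],"angular":[0,0,0]}]'
python3 -m crank '[{"dp":[0,0,0],"angular":[0,0,0]},{"dp":[0,0,0],"angular":[0,0,0]},{"dp":[0,0,0],"angular":[0,0,0]}]'
python3 - <<'E'
from h import *
s=snap('scene','s1.png');t=snap('top','t1.png')
crop(s,245,120,120,90,6,'c2.png')
E
```

```text
t: 5.6
tcp_pos: [0.5634, 0.1384, 0.1496]
tool_rot: [1.0, 0.028, -0.0, -0.0]
force: [-0.0, 0.6, -0.8]
finger_gap: 0.127
gripper_force: 60.8
t: 5.9
tcp_pos: [0.5639, 0.1363, 0.1493]
tool_rot: [1.0, 0.026, -0.0, 0.0]
force: [-0.7, 0.3, -1.8]
finger_gap: 0.124
gripper_force: 60.8
```

View pics/c2.png

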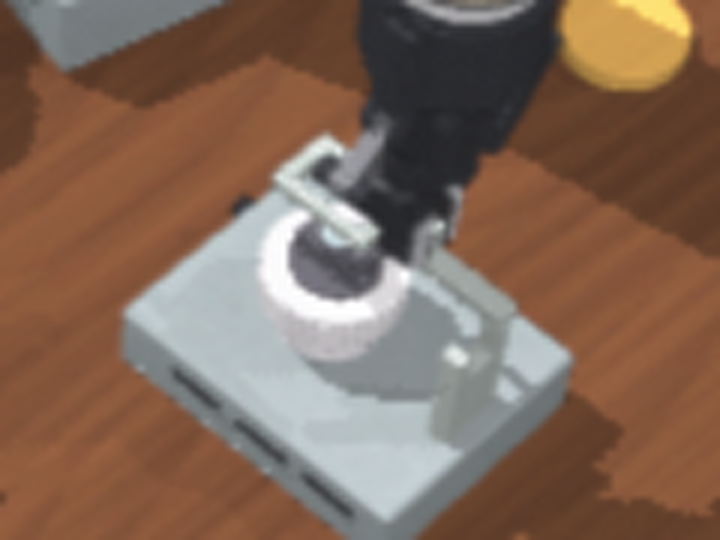

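The key is held level above the lamp, its head over the barrel around crop (330,195) and its tail end near (500,310), roughly over the cradle (470,370). I'll compare the key and lamp within each camera.

```bash
cat > m.py <<'E'
from h import *
st=sense();z=st['tcp_pos'][2]-.0225;print('z',z,st['tcp_pos'].round(4))
for n,ax in(('scene',(.5267,.1359,3.03)),('top',(.5230,.13617,3.12))):
    s=load(n);C=cloud(s);I=s['image'].astype(float).mean(2)
    near=(abs(C[...,0]-.56)<.13)&(abs(C[...,1]-.137)<.08)
    m=near&(C[...,2]>z-.006)&(C[...,2]<z+.014)&(I>85)
    bg=(C[...,2]<z-.008)
    r=cv2.dilate((m).astype(np.uint8),np.ones((9,9)))>0
    r&=m|bg
    o=fit(s,KEY[:5],m*1.,(ax[0],ax[1],.05),z,r)
    y=np.radians(ax[2]);e=np.array([ax[0]-o[0],ax[1]-o[1]])
    print(n,m.sum(),np.round(o,4),'yaw',np.degrees(o[2]).round(2),'shift needed mm (world)',(e*1000).round(2),'fun',round(o[3],3))
    v=s['image'].copy();R=render(s,KEY[:5],o[0],o[1],o[2],z);v[(cv2.Canny((R*255).astype(np.uint8),100,200)>0)]=(0,0,255)
    s['ov']=v
    cv2.imwrite('pics/ov_%s.png'%n,cv2.resize(v[120:210,245:365] if n=='scene' else v[145:225,160:260],None,fx=6,fy=6,interpolation=cv2.INTER_NEAREST))
E
python3 m.py
```

```text
z 0.12679026236915994 [0.5639 0.1365 0.1493]
scene 201 [0.5255 0.1347 0.0394 0.0991] yaw 2.26 shift needed mm (world) [1.2  1.23] fun 0.099
top 12 [0.5255 0.1352 0.0594 0.0781] yaw 3.4 shift needed mm (world) [-2.49  1.01] fun 0.078
```

View pics/ov_scene.png

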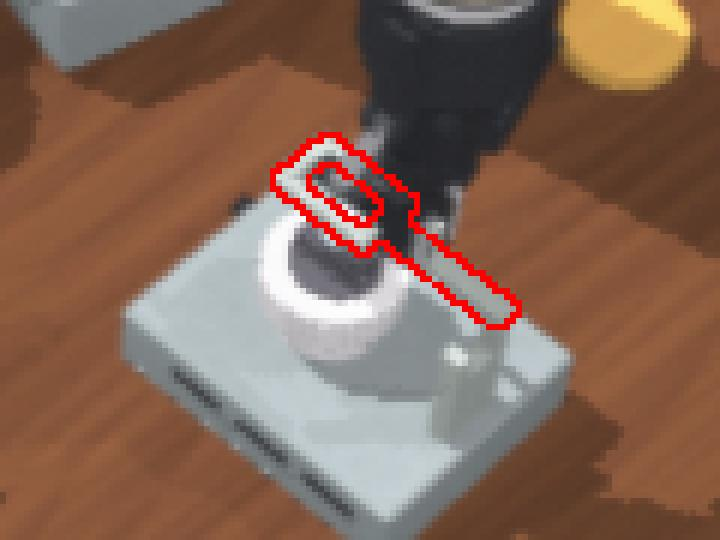

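The overlay matches the key well, and the shift needed is about (+1, +1.5) mm. I'll lower it stepwise.

```bash
python3 -m crank '[{"dp":[0.03,0.05,-0.2],"angular":[0,0,0.4]},{"dp":[0,0,-0.3],"angular":[0,0,0]},{"dp":[0,0,-0.3],"angular":[0,0,0]},{"dp":[0,0,0],"angular":[0,0,0]},{"dp":[0,0,0],"angular":[0,0,0]}]' - 35
python3 -m crank '[{"dp":[0,0,-0.1],"angular":[0,0,0]},{"dp":[0,0,-0.05],"angular":[0,0,0]},{"dp":[0,0,0],"angular":[0,0,0]}]'
python3 - <<'E'
from h import *
s=snap('scene','s2.png')
snap('top','t2.png')
exec(open('m.py').read())
crop(s,275,130,60,60,10,'c3.png')
E
```

```text
t: 6.5
tcp_pos: [0.5642, 0.1387, 0.1246]
tool_rot: [1.0, 0.03, -0.001, 0.0]
force: [0.2, -0.1, -2.7]
finger_gap: 0.129
gripper_force: 60.8
t: 6.8
tcp_pos: [0.5646, 0.1388, 0.1208]
tool_rot: [1.0, 0.03, -0.0, 0.0]
force: [0.2, -0.0, -1.5]
finger_gap: 0.121
gripper_force: 60.8
z 0.09842925260693536 [0.5647 0.1388 0.1209]
scene 249 [0.5269 0.1379 0.0497 0.1803] yaw 2.85 shift needed mm (world) [-0.17 -1.98] fun 0.18
top 18 [0.5253 0.1366 0.0717 0.7918] yaw 4.11 shift needed mm (world) [-2.33 -0.44] fun 0.792
```

View pics/c3.png

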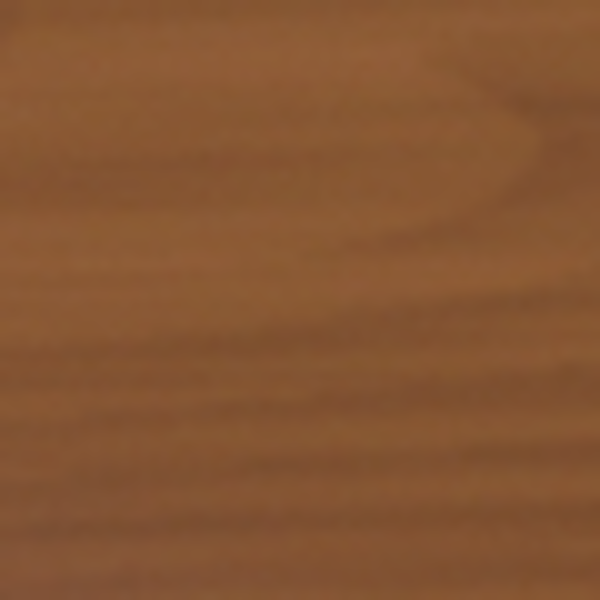

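That crop came from the wrong camera, because my script overwrote the variable. I'll crop the scene picture instead.

```bash
python3 -c "
from h import *
crop(load('scene'),275,132,65,60,10,'c4.png')"
```

```text
(no output)
```

View pics/c4.png

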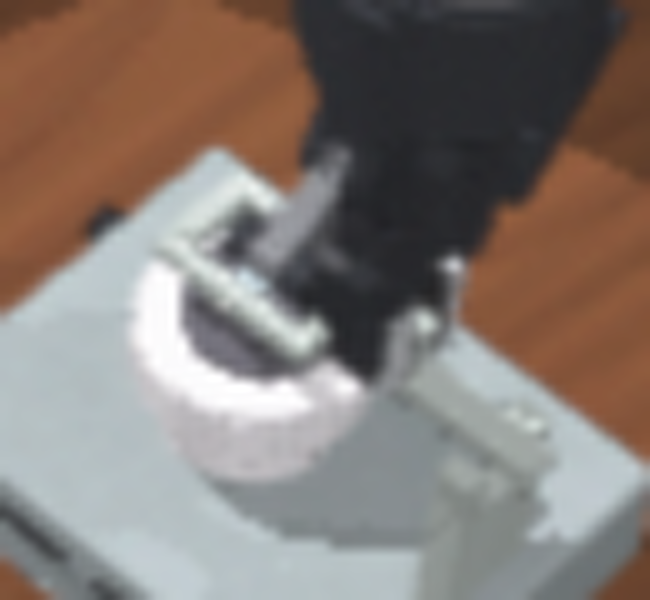

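The key is just over the head, with the tail end (530,450) between the near prong (470,470) and the far prong (528,415), slightly towards the far one. I'll nudge it −0.7 mm in y and continue down.

```bash
python3 -m crank '[{"dp":[0,-0.025,-0.05],"angular":[0,0,0]},{"dp":[0,0,-0.05],"angular":[0,0,0]},{"dp":[0,0,0],"angular":[0,0,0]}]'
python3 -m crank '[{"dp":[0,0,-0.05],"angular":[0,0,0]},{"dp":[0,0,-0.05],"angular":[0,0,0]},{"dp":[0,0,0],"angular":[0,0,0]}]'
```

```text
t: 7.2
tcp_pos: [0.5644, 0.1379, 0.1176]
tool_rot: [1.0, 0.03, -0.0, 0.0]
force: [0.2, -0.1, -1.7]
finger_gap: 0.125
gripper_force: 60.8
t: 7.5
tcp_pos: [0.5645, 0.138, 0.1145]
tool_rot: [1.0, 0.03, -0.0, 0.0]
force: [-0.6, -0.7, -1.5]
finger_gap: 0.123
gripper_force: 60.8
```

```bash
python3 -m crank '[{"dp":[0,0,-0.05],"angular":[0,0,0]},{"dp":[0,0,-0.05],"angular":[0,0,0]},{"dp":[0,0,-0.05],"angular":[0,0,0]},{"dp":[0,0,0],"angular":[0,0,0]}]'
python3 -m crank '[{"dp":[0,0,-0.05],"angular":[0,0,0]},{"dp":[0,0,-0.03],"angular":[0,0,0]},{"dp":[0,0,0],"angular":[0,0,0]}]'
```

```text
t: 7.9
tcp_pos: [0.5645, 0.138, 0.11]
tool_rot: [1.0, 0.03, -0.0, -0.0]
force: [-1.0, -0.8, -3.2]
finger_gap: 0.128
gripper_force: 60.8
t: 8.2
tcp_pos: [0.5645, 0.138, 0.1077]
tool_rot: [1.0, 0.03, -0.0, -0.0]
force: [-1.4, -0.1, -2.0]
finger_gap: 0.121
gripper_force: 60.8
```

```bash
python3 -m crank '[{"dp":[0,0,-0.02],"angular":[0,0,0]},{"dp":[0,0,-0.02],"angular":[0,0,0]},{"dp":[0,0,0],"angular":[0,0,0]}]'
python3 -m crank '[{"dp":[0,0,-0.015],"angular":[0,0,0]},{"dp":[0,0,0],"angular":[0,0,0]}]'
```

```text
t: 8.5
tcp_pos: [0.5645, 0.138, 0.1068]
tool_rot: [1.0, 0.03, -0.0, -0.0]
force: [-2.1, -0.4, -0.3]
finger_gap: 0.131
gripper_force: 61.0
t: 8.7
tcp_pos: [0.5645, 0.138, 0.1067]
tool_rot: [1.0, 0.03, -0.0, 0.0]
force: [-2.7, -0.1, 3.7]
finger_gap: 0.122
gripper_force: 61.6
```

The key is seated (TCP 0.1067 against 0.1065 expected, with light contact). I'll let go and retreat upwards.

```bash
python3 -m crank '[{"dp":[0,0,0],"angular":[0,0,0]},{"dp":[0,0,0],"angular":[0,0,0]},{"dp":[0,0,0],"angular":[0,0,0]},{"dp":[0,0,0],"angular":[0,0,0]}]' 0.65
python3 -m crank '[{"dp":[0,0,0.2],"angular":[0,0,0]},{"dp":[0,0,0.4],"angular":[0,0,0]},{"dp":[0,0,0.6],"angular":[0,0,0]},{"dp":[0,0,0.5],"angular":[0,0,0]},{"dp":[-0.25,0,0.3],"angular":[0,0,5]},{"dp":[-0.27,-0.02,0],"angular":[0,0,7.5]},{"dp":[-0.27,-0.02,0],"angular":[0,0,7.5]},{"dp":[-0.27,-0.02,0],"angular":[0,0,7.5]},{"dp":[-0.25,-0.01,0],"angular":[0,0,7.5]},{"dp":[0,0,0],"angular":[0,0,0]},{"dp":[0,0,0],"angular":[0,0,0]}]' 0
python3 - <<'E'
from h import *
snap('top','t3.png'); s=snap('scene','s3.png'); crop(s,255,120,90,90,6,'c5.png')
C=cloud(s)
st=sense();print(st['q'].round(3),st['tcp_pos'].round(4),st['ft_torque'].round(3),st['force'].round(2))
z=.0845
print('key pts z',np.percentile(C[140:180,270:340].reshape(-1,3)[:,2],[50,90]).round(3))
E
```

```text
t: 9.1
tcp_pos: [0.5651, 0.138, 0.1063]
tool_rot: [1.0, 0.03, 0.0, -0.0]
force: [-0.2, -0.1, 0.7]
finger_gap: 0.351
gripper_force: 0.0
t: 10.2
tcp_pos: [0.526, 0.136, 0.1671]
tool_rot: [0.945, 0.328, 0.001, 0.0]
force: [0.2, 0.2, 0.5]
finger_gap: 0.998
gripper_force: 0.0
[ 0.047  0.532  1.717 -0.     0.891  0.948] [0.5262 0.1359 0.1668] [ 0.049 -0.007  0.006] [-0.84  0.15  0.05]
key pts z [0.036 0.1  ]
```

View pics/c5.png

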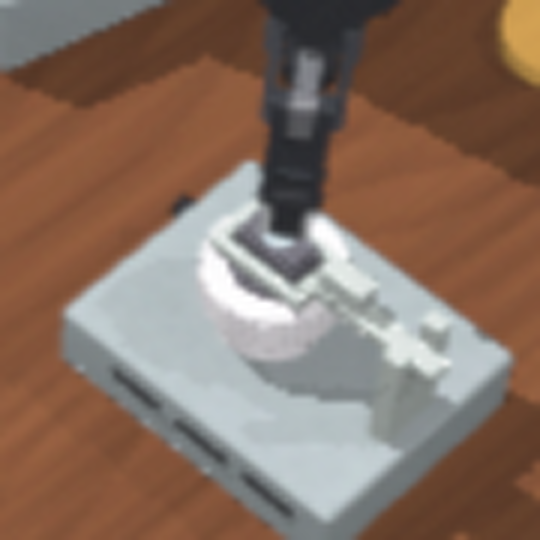

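The key is seated over the head at crop (280,260), with its tail between the prongs near (405,345). Now I'll go down around the ring.

```bash
python3 -m crank '[{"dp":[-0.02,0,-0.3],"angular":[0,0,0]},{"dp":[0,0,-0.6],"angular":[0,0,0]},{"dp":[0,0,-0.6],"angular":[0,0,0]},{"dp":[0,0,-0.4],"angular":[0,0,0]},{"dp":[0,0,-0.3],"angular":[0,0,0]},{"dp":[0,0,-0.3],"angular":[0,0,0]},{"dp":[0,0,-0.3],"angular":[0,0,0]},{"dp":[0,0,0],"angular":[0,0,0]}]'
python3 -m crank '[{"dp":[0,0,-0.2],"angular":[0,0,0]},{"dp":[0,0,-0.2],"angular":[0,0,0]},{"dp":[0,0,-0.15],"angular":[0,0,0]},{"dp":[0,0,-0.05],"angular":[0,0,0]},{"dp":[0,0,0],"angular":[0,0,0]},{"dp":[0,0,0],"angular":[0,0,0]}]'
```

```text
t: 11.1
tcp_pos: [0.5241, 0.1359, 0.0812]
tool_rot: [0.944, 0.329, -0.001, -0.0]
force: [0.2, 0.0, -0.3]
finger_gap: 0.998
gripper_force: 0.0
t: 11.7
tcp_pos: [0.5249, 0.1359, 0.0644]
tool_rot: [0.944, 0.33, 0.0, 0.0]
force: [-0.1, -0.3, -0.7]
finger_gap: 1.003
gripper_force: 0.0
```

Now I'll close on the ring and check the forces.

```bash
python3 -m crank '[{"dp":[0,0,0],"angular":[0,0,0]},{"dp":[0,0,0],"angular":[0,0,0]},{"dp":[0,0,0],"angular":[0,0,0]},{"dp":[0,0,0],"angular":[0,0,0]},{"dp":[0,0,0],"angular":[0,0,0]}]' 1 80
cat > f.py <<'E'
from h import *
s=sense();q=s['tool_rot'];print('M',s['ft_torque'].round(3),'F',s['force'].round(1),'yaw',np.degrees(2*np.arctan2(q[1],q[0])).round(2),'p',s['tcp_pos'].round(4),'q6',s['q'][5].round(3))
E
python3 f.py
```

```text
t: 12.2
tcp_pos: [0.5238, 0.1369, 0.0652]
tool_rot: [0.944, 0.329, -0.0, -0.001]
force: [-2.7, 4.9, 7.3]
finger_gap: 0.747
gripper_force: 86.0
M [ 0.523  0.371 -0.   ] F [-2.7  4.9  7.3] yaw 38.44 p [0.5238 0.1369 0.0652] q6 0.947
```

```bash
python3 -m crank '[{"dp":[-0.02,0.03,0.02],"angular":[0,0,0]},{"dp":[0,0,0],"angular":[0,0,-2]},{"dp":[0,0,0],"angular":[0,0,-3]},{"dp":[0,0,0],"angular":[0,0,-3]},{"dp":[0,0,0],"angular":[0,0,-2]},{"dp":[0,0,0],"angular":[0,0,0]},{"dp":[0,0,0],"angular":[0,0,0]}]'
python3 f.py
```

```text
t: 12.9
tcp_pos: [0.5239, 0.1368, 0.0652]
tool_rot: [0.969, 0.246, -0.0, -0.0]
force: [-1.5, 0.4, 6.1]
finger_gap: 0.757
gripper_force: 88.4
M [0.07  0.342 0.042] F [-1.5  0.4  6.1] yaw 28.52 p [0.5239 0.1368 0.0652] q6 1.122
```

```bash
python3 -m crank '[{"dp":[0,0,0.02],"angular":[0,0,-2]},{"dp":[0,0,0],"angular":[0,0,-2]},{"dp":[0,0,0],"angular":[0,0,-2]},{"dp":[0,0,0],"angular":[0,0,-1]},{"dp":[0,0,0],"angular":[0,0,0]}]'
python3 f.py
python3 -m crank '[{"dp":[0,0,0],"angular":[0,0,-2]},{"dp":[0,0,0],"angular":[0,0,-2]},{"dp":[0,0,0],"angular":[0,0,-1]},{"dp":[0,0,0],"angular":[0,0,0]}]'
python3 f.py
```

```text
t: 13.4
tcp_pos: [0.5239, 0.1366, 0.0653]
tool_rot: [0.982, 0.187, -0.0, 0.0]
force: [-1.0, -1.1, 1.4]
finger_gap: 0.751
gripper_force: 88.2
M [-0.105  0.231  0.072] F [-1.  -1.1  1.4] yaw 21.51 p [0.5239 0.1366 0.0653] q6 1.244
t: 13.8
tcp_pos: [0.524, 0.1366, 0.0653]
tool_rot: [0.99, 0.144, -0.0, 0.0]
force: [0.3, -2.5, 1.0]
finger_gap: 0.752
gripper_force: 88.2
M [-0.218  0.202  0.088] F [ 0.3 -2.5  1. ] yaw 16.51 p [0.524  0.1366 0.0653] q6 1.332
```

```bash
python3 -m crank '[{"dp":[0,0,0],"angular":[0,0,-1.5]},{"dp":[0,0,0],"angular":[0,0,-1.5]},{"dp":[0,0,0],"angular":[0,0,0]}]'
python3 f.py
python3 -m crank '[{"dp":[0,0,0],"angular":[0,0,-1.5]},{"dp":[0,0,0],"angular":[0,0,-1.5]},{"dp":[0,0,0],"angular":[0,0,0]}]'
python3 f.py
```

```text
t: 14.1
tcp_pos: [0.524, 0.1365, 0.0653]
tool_rot: [0.993, 0.117, -0.0, 0.0]
force: [-1.3, -3.5, -0.2]
finger_gap: 0.745
gripper_force: 88.1
M [-0.511  0.115  0.051] F [-1.3 -3.5 -0.2] yaw 13.44 p [0.524  0.1365 0.0653] q6 1.385
t: 14.4
tcp_pos: [0.5241, 0.1364, 0.0653]
tool_rot: [0.996, 0.091, -0.0, 0.0]
force: [-1.2, -5.2, -1.4]
finger_gap: 0.748
gripper_force: 88.1
M [-0.722  0.137 -0.03 ] F [-1.2 -5.2 -1.4] yaw 10.39 p [0.5241 0.1364 0.0653] q6 1.438
```

```bash
python3 -m crank '[{"dp":[0,0.02,0],"angular":[0,0,-1.5]},{"dp":[0,0,0],"angular":[0,0,-1]},{"dp":[0,0,0],"angular":[0,0,0]}]'
python3 f.py
```

```text
t: 14.7
tcp_pos: [0.524, 0.1364, 0.0653]
tool_rot: [0.998, 0.069, -0.0, 0.001]
force: [-0.7, -8.5, -0.8]
finger_gap: 0.747
gripper_force: 88.2
M [-0.98   0.198  0.043] F [-0.7 -8.5 -0.8] yaw 7.93 p [0.524  0.1364 0.0653] q6 1.483
```

A lateral load is building up because my commanded y is too far over. I'll take 1 mm off and go on.

```bash
python3 -m crank '[{"dp":[0,-0.04,0],"angular":[0,0,-1]},{"dp":[0,0,0],"angular":[0,0,-1]},{"dp":[0,0,0],"angular":[0,0,0]}]'
python3 f.py
python3 -m crank '[{"dp":[0,0,0],"angular":[0,0,-1]},{"dp":[0,0,0],"angular":[0,0,-1]},{"dp":[0,0,0],"angular":[0,0,0]}]'
python3 f.py
```

```text
t: 15.0
tcp_pos: [0.5241, 0.1362, 0.0653]
tool_rot: [0.999, 0.052, -0.0, 0.0]
force: [-0.8, -4.4, -1.1]
finger_gap: 0.752
gripper_force: 88.2
M [-0.481  0.127  0.038] F [-0.8 -4.4 -1.1] yaw 5.93 p [0.5241 0.1362 0.0653] q6 1.515
t: 15.3
tcp_pos: [0.5241, 0.1362, 0.0654]
tool_rot: [0.999, 0.034, -0.0, 0.0]
force: [-1.0, -3.4, -1.9]
finger_gap: 0.75
gripper_force: 88.2
M [-0.575  0.089  0.063] F [-1.  -3.4 -1.9] yaw 3.93 p [0.5241 0.1362 0.0654] q6 1.55
```

```bash
cat > g.py <<'E'
import sys
from h import *
s=sense();q=s['tool_rot'];m=s['ft_torque'][2]
print('Mz',m.round(3),'F',s['force'].round(1),'yaw',np.degrees(2*np.arctan2(q[1],q[0])).round(2))
sys.exit(abs(m)>float(sys.argv[1]))
E
python3 -m crank '[{"dp":[0,-0.02,0],"angular":[0,0,-1]},{"dp":[0,0,0],"angular":[0,0,0]}]' >/dev/null; python3 g.py 0.25 && python3 -m crank '[{"dp":[0,0,0],"angular":[0,0,-1]},{"dp":[0,0,0],"angular":[0,0,0]}]' >/dev/null && python3 g.py 0.25 && python3 -m crank '[{"dp":[0,0,0],"angular":[0,0,-1]},{"dp":[0,0,0],"angular":[0,0,0]}]' >/dev/null && python3 g.py 0.25 && python3 -m crank '[{"dp":[0,0,0],"angular":[0,0,-1]},{"dp":[0,0,0],"angular":[0,0,0]}]' >/dev/null && python3 g.py 0.25 && python3 -m crank '[{"dp":[0,0,0],"angular":[0,0,-1]},{"dp":[0,0,0],"angular":[0,0,0]}]' >/dev/null && python3 g.py 0.25 && python3 -m crank '[{"dp":[0,0,0],"angular":[0,0,-1]},{"dp":[0,0,0],"angular":[0,0,0]}]' >/dev/null && python3 g.py 0.25 && python3 -m crank '[{"dp":[0,0,0],"angular":[0,0,-1]},{"dp":[0,0,0],"angular":[0,0,0]}]' >/dev/null && python3 g.py 0.25
```

```text
Mz -0.006 F [-0.6 -0.9 -1.8] yaw 2.92False
```

```bash
sed -i 's/sys.exit(.*/sys.exit(int(abs(m)>float(sys.argv[1])))/' g.py
python3 g.py 0.25 && python3 -m crank '[{"dp":[0,0,0],"angular":[0,0,-1]},{"dp":[0,0,0],"angular":[0,0,0]}]' >/dev/null && python3 g.py 0.25 && python3 -m crank '[{"dp":[0,0,0],"angular":[0,0,-1]},{"dp":[0,0,0],"angular":[0,0,0]}]' >/dev/null && python3 g.py 0.25 && python3 -m crank '[{"dp":[0,0,0],"angular":[0,0,-1]},{"dp":[0,0,0],"angular":[0,0,0]}]' >/dev/null && python3 g.py 0.25 && python3 -m crank '[{"dp":[0,0,0],"angular":[0,0,-1]},{"dp":[0,0,0],"angular":[0,0,0]}]' >/dev/null && python3 g.py 0.25 && python3 -m crank '[{"dp":[0,0,0],"angular":[0,0,-1]},{"dp":[0,0,0],"angular":[0,0,0]}]' >/dev/null && python3 g.py 0.25 && python3 -m crank '[{"dp":[0,0,0],"angular":[0,0,-1]},{"dp":[0,0,0],"angular":[0,0,0]}]' >/dev/null && python3 g.py 0.25
python3 - <<'E'
from h import *
s=snap('scene','s4.png'); crop(s,255,120,90,90,6,'c6.png')
E
```

```text
Mz -0.006 F [-0.6 -0.9 -1.8] yaw 2.92
Mz 0.033 F [-0.8  0.8 -2.7] yaw 1.93
Mz -0.015 F [-0.5  2.2 -2.6] yaw 0.92
Mz 0.027 F [-0.4  2.4 -3.8] yaw -0.08
Mz 0.205 F [-1.1  3.4 -4.6] yaw -1.04
Mz 0.575 F [-1.1  4.9 -4.7] yaw -1.97
```

View pics/c6.png

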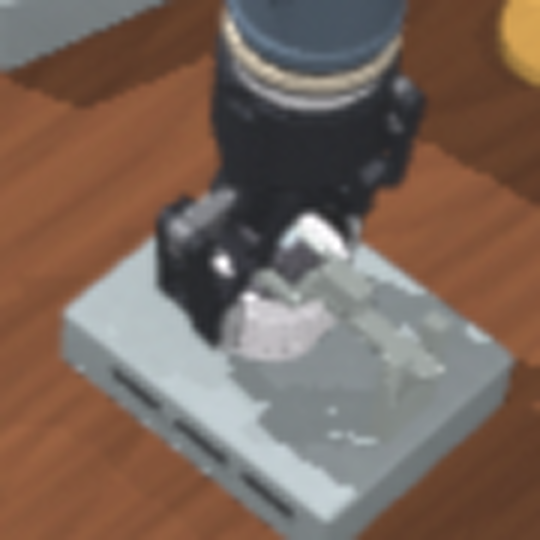

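The moment is now rising steeply (0.2 to 0.58 N m in about 1°), so the ring has met the neck. I'll finish in small steps.

```bash
python3 -m crank '[{"dp":[0,0.01,-0.01],"angular":[0,0,-0.3]},{"dp":[0,0,0],"angular":[0,0,-0.2]},{"dp":[0,0,0],"angular":[0,0,0]}]' >/dev/null; python3 g.py 0.85 && python3 -m crank '[{"dp":[0,0,0],"angular":[0,0,-0.2]},{"dp":[0,0,0],"angular":[0,0,0]}]' >/dev/null && python3 g.py 0.85  && python3 -m crank '[{"dp":[0,0,0],"angular":[0,0,-0.2]},{"dp":[0,0,0],"angular":[0,0,0]}]' >/dev/null; python3 g.py 1
```

```text
Mz 0.885 F [-2.   3.2 -1.6] yaw -2.46
Mz 0.885 F [-2.   3.2 -1.6] yaw -2.46
```

```bash
python3 -m crank '[{"dp":[0,0,0],"angular":[0,0,-0.25]},{"dp":[0,0,0],"angular":[0,0,0]}]' >/dev/null; python3 g.py 1;python3 -m crank '[{"dp":[0,0,0],"angular":[0,0,0]},{"dp":[0,0,0],"angular":[0,0,0]}]' >/dev/null; python3 g.py 1
```

```text
Mz 0.978 F [-2.1  3.9 -0.2] yaw -2.73
Mz 1.018 F [-1.9  4.   0.6] yaw -2.74
```

```bash
python3 -m crank '[{"dp":[0,0,0],"angular":[0,0,-0.1]},{"dp":[0,0,0],"angular":[0,0,0]}]' >/dev/null; python3 g.py 1
python3 -m crank '[{"dp":[0,0,0],"angular":[0,0,0]},{"dp":[0,0,0],"angular":[0,0,0]},{"dp":[0,0,0],"angular":[0,0,0]},{"dp":[0,0,0],"angular":[0,0,0]},{"dp":[0,0,0],"angular":[0,0,0]}]' 0
python3 g.py 9
```

```text
Mz 1.101 F [-2.3  3.7  1.2] yaw -2.85
t: 17.95
tcp_pos: [0.5245, 0.1357, 0.0653]
tool_rot: [1.0, -0.026, 0.0, -0.0]
force: [-0.0, -0.4, 0.1]
finger_gap: 0.996
gripper_force: 0.0
Mz -0.025 F [-0.  -0.4  0.1] yaw -2.93
```

```bash
python3 -m crank '[{"dp":[0,0,0.2],"angular":[0,0,0]},{"dp":[0,0,0.4],"angular":[0,0,0]},{"dp":[0,0,0.6],"angular":[0,0,0]},{"dp":[0,0,0.8],"angular":[0,0,0]},{"dp":[0,0,0.9],"angular":[0,0,0]},{"dp":[0,0,0.9],"angular":[0,0,0]},{"dp":[0,-0.7,0.7],"angular":[0,0,0]},{"dp":[0,-0.9,0],"angular":[0,0,0]},{"dp":[0,-0.9,0],"angular":[0,0,0]},{"dp":[0,-0.9,0],"angular":[0,0,0]},{"dp":[0,-0.9,0],"angular":[0,0,0]},{"dp":[0,-0.5,0],"angular":[0,0,0]},{"dp":[0,0,0],"angular":[0,0,0]},{"dp":[0,0,0],"angular":[0,0,0]}]'
python3 - <<'E'
from h import *
s=snap('scene','s5.png'); crop(s,255,120,90,90,6,'c7.png')
E
```

```text
t: 19.35
tcp_pos: [0.524, -0.0077, 0.2005]
tool_rot: [1.0, -0.025, 0.0, -0.0]
force: [0.5, -0.6, 0.1]
finger_gap: 1.002
gripper_force: 0.0
```

View pics/c7.png

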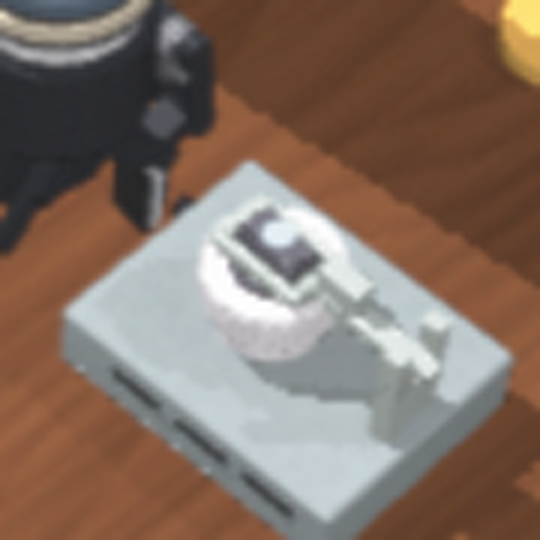

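The key sits flat over the head at (280,250), with its tail between the prongs near (410,350) and resting against the near one. The arm is clear, so I'm handing in.

```bash
python3 -c "
from station import order
print(order.sign_off())"
```

```text
the job is handed in; nothing more can be done
None
```

The job is handed in at about 19 s: the key is seated over the barrel head with its tail between the prongs, the ring was tightened to a felt moment of about 1.1 N m, and the arm is clear of everything.

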